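# Fit and clamp a new sleeve on the bobbin sander

### The arm

A 6-joint arm with a two-finger parallel gripper is mounted at the origin on the work surface. World frame = base frame: x ahead of the robot, y to its left, z up, the work surface at z = 0. Lengths are in m, angles in rad, forces in N, time in s.
With the tool pointing down it reaches from about 0.35 to 0.85 m from the base axis. Payload 8.1 kg.
Tool frame: the origin (TCP) lies at the very end of the fingers, on their centre line; the grasp point (between the pads) lies 19 mm behind it; z points along the fingers, y is the line along which they close (so a half turn about z gives the same grasp; the last joint's range is limited). The gripper opens to 85 mm and grips with 20 to 120 N. Pads are 22 mm wide; open, the fingers measure 114 mm over their backs; the gripper's body (76 mm by 85 mm) begins 54 mm behind the grasp point. The pads swing forward as they close: fully open they stand 13 mm farther back than shut.
Start: joints at [1.016, 0.13, 1.488, -0, 1.523, -0.085], TCP at [0.272, 0.535, 0.231] pointing down, gripper open.
Joint ranges: [-2.96, 2.96], [-0.89, 2.26], [0.02, 2.5], [-1.34, 4.48], [0, 2.73], [-2.66, 2.66]. Speed limits (rad/s): [2.39, 2.39, 2.79, 3.14, 3.14, 3.14].

### API

Orientations are given as a unit quaternion [x, y, z, w].
In Python, from workcell import arm, capture, calibration, finish_job gives the robot as it stands. The module is installed in compiled form; this text tells all that it offers. Calls block until the motion is done:
- arm.reach(position, orientation): joint-space move of the TCP to a pose.
- arm.move_l(position, max_speed=0.15, orientation=None): straight line of the TCP; orientation=None keeps the orientation; max_speed is the mean speed in m/s.
- arm.movej(angles): joint-space move.
- arm.move_gripper(opening): opening from 0.0 (shut) to 1.0 (fully open); the grip force is fixed at half the most; returns when the fingers have stopped.
- arm.wait(seconds).
- arm.solve_ik(position, orientation): joint angles nearest the present ones, or None.
- arm.observe(): the state.
- capture(name): name is "side" or "top" or "wrist"; returns (picture, depth): 480x640x3 uint8, red, green, blue; 480x640 float32, m along the optical axis (not along the pixel's ray), 0 where there is no reading.
- calibration(name): a dict with "fx", "fy", "cx", "cy" (pixels), "rvec" (rotation vector, rad) and "tvec" (3), from world to camera coordinates, as OpenCV has them. Camera axes: x right, y down, z forward; pixel columns grow to the right and rows downward; lengths in m; the calibration is good to about 2 mm. A picture is of the moment at which its call begins: read the wrist's pose just before it. calibration takes no time and is no camera call; for the wrist camera it gives the pose at the moment of the call.
A pose or a line that the arm cannot do raises arm.Unreachable and nothing moves.
- finish_job(): hands the job in; it is judged then, once.
The state is a dict: "time_s": time; "joint_pos": joint angles; "qvel": joint speeds; "joint_torque": joint torques, N m; "tool_pos": TCP position; "tool_rot": TCP orientation; "ft_force": force on the tool from outside, world axes, zero at the start; "ft_torque": the same for the moment, N m; "width": opening from 0.0 (shut) to 1.0 (fully open); "grasp_force": force on a finger pad.
Only numpy, scipy, OpenCV 4.12 (cv2) and the standard library are available. Lean on these libraries where they do the work, as an engineer would, in place of code of your own. Each camera call takes 0.05 s, during which the arm holds its last target. There are 200 camera calls.

### The job

Of the three sanding sleeves on the board, take the one that fits the sander's rubber drum closely, slip it over the top of the drum so that it rests on the stiff sliding washer there, and let go of it. Then press the sleeve down from above until it and the washer are fully home on the flange, and last swing the clamp lever all the way over. Leave the other two sleeves, the jar and the hammer where they are.

Things in the scene. Friction and masses are not known exactly. Their poses are not given: they have to be found in the camera images.
- sander: Fixed bobbin sander: grey plate 240 x 240 x 15 mm on the bench, upright black rubber drum in its middle, clamp lever near its -x edge. Origin: on the drum's axis, at bench height; z up. Drum 38 mm in diameter, top 119 mm above the origin, the last 10 mm tapering to 22 mm. At its foot a dark steel flange, 80 mm in diameter.
- drum_top (a point): Centre of the drum's top end, 119 mm above the sander's origin.
- flange_face (a point): Point on the drum's axis at the height of the flange's top face, 23 mm above the sander's origin; z up.
- washer (a joint): Steel washer, 56 mm wide, 6 mm thick, sliding stiffly on the drum: m moved down from its top place. Starts at 0 to 0.012; home on the flange (hard stop) at 0.065. At 0 its upper face is 25 mm below the drum's top. Stays where left, carries a sleeve; takes 9 to 10 N to slide. When it is home the sleeve's top end is 10 mm below the drum's top.
- washer_face (a point): Centre of the washer's upper face, on the drum's axis; the sleeve's lower end rests on it.
- clamp (a joint): Clamp lever, a steel rod with a black 26 mm ball, 80 mm from pivot to ball centre; pivot 85 mm along the sander's -x, 37 mm above the bench. Value in rad: starts at 0 to 0.15 (leaning 0.5 rad from upright to the sander's -y), hard stop at 1.0 (leaning as far to its +y). Swings in the sander's y-z plane; about 1 N at the ball moves it; stays where left.
- clamp_tip (a point): Centre of the clamp lever's ball.
- board: Fixed wooden board 360 x 120 mm, 12 mm thick, long along its own x; origin at the centre of its underside. The three sleeves stand on it upright in a row along its x, about 105 mm apart, in any order.
- sleeve_middle: The sleeve that fits: plain brown tube, middle-sized of the three, outside 56 mm, bore 41 mm, 80 mm long, open at both ends, about 110 g. Origin: centre of its lower end; z along its axis, up.
- sleeve_narrow: The narrowest sleeve, too tight for the drum: same brown tube, outside 48 mm, bore 32 mm, 80 mm long. Origin: centre of its lower end. Leave it.
- sleeve_wide: The widest sleeve, too loose for the drum: same brown tube, outside 70 mm, bore 54 mm, 80 mm long. Origin: centre of its lower end. Leave it.
- glue_jar: Loose amber glass glue jar, 68 mm in diameter, 100 mm tall, to the left of the board, towards the robot. Origin: centre of its underside. Leave it.
- hammer: Loose hammer with a wooden handle, lying flat to the left of the board. Leave it.
Mind the look-alikes: they are no part of the job. What is shaped like the glue_jar but blue is not meant. What is shaped like the sleeve_wide but green is not meant.

How it is judged:
On the way, in this order (a step that is already met when the one before it is completed fails the run):
1. the middle-sized sleeve stands over the drum's top on the washer, released, the washer still in the upper part of its travel (less than 40 mm down) (horizontal distance between sleeve_middle and drum_top below 0.006 m and z of sleeve_middle in the frame of drum_top below -0.015 m and angle between sleeve_middle's own z axis and vertical below 0.12 rad and value of joint washer below 0.04 m and contact force between the fingers and sleeve_middle below 0.1 N), for 0.15 s.
2. the sleeve and the washer are pressed fully home on the flange (value of joint washer above 0.0615 m and z of sleeve_middle in the frame of flange_face below 0.0095 m and horizontal distance between sleeve_middle and flange_face below 0.004 m and angle between sleeve_middle's own z axis and vertical below 0.06 rad), for 0.15 s.
3. the clamp lever is swung all the way over (value of joint clamp above 0.9 rad), for 0.1 s.
At the end, for the whole second after the job is handed in: Middle-sized sleeve at rest and upright (3.4 deg) on the drum, within 4 mm of its axis, it and the washer within 3.5 mm of home on the flange; clamp lever within 0.1 rad of its far stop; other sleeves and jar upright, and these and the hammer within 40 mm of their starts (all of step 2 and value of joint clamp above 0.9 rad and linear speed of sleeve_middle below 0.01 m/s and angle between each of sleeve_narrow, sleeve_wide, glue_jar's own z axis and vertical below 0.2 rad and distance of each of sleeve_narrow, sleeve_wide, glue_jar, hammer from where it was at the start of the episode below 0.04 m); the robot touches nothing.
It fails at once if one of the other sleeves, the jar or the hammer is shifted by more than 40 mm, or one of the sleeves or the jar tipped over (distance of any of sleeve_narrow, sleeve_wide, glue_jar, hammer from where it was at the start of the episode above 0.04 m or angle between any of sleeve_narrow, sleeve_wide, glue_jar's own z axis and vertical above 0.5 rad).
It also fails if it takes over 59 s, if anything falls off the work surface, if the arm or the gripper's body presses on something with over 40 N, if the wrist force passes 120 N, or if a joint passes its speed limit or range.

## Working session

There is one attempt and no reset: what is moved stays moved. The work goes in short steps, each a Python script; the robot and the scene stay as the last script left them, time stands still between calls to the robot, and variables do not carry over. Pictures are saved under pics/ and viewed, at most 10 in all, crops included, and the job is handed in when it is done.

```bash
mkdir -p pics
cat > h.py <<'E'
import numpy as np, cv2
from workcell import arm, capture, calibration, finish_job
def cam(n):
    c=calibration(n);R=cv2.Rodrigues(np.array(c["rvec"],float))[0];t=np.array(c["tvec"],float).ravel()
    return c,R,t
def cloud(n,depth,C=None):
    c,R,t=C or cam(n)
    v,u=np.mgrid[:480,:640]
    p=np.stack([(u-c["cx"])/c["fx"]*depth,(v-c["cy"])/c["fy"]*depth,depth],-1)
    return (p-t)@R   # world
def ray(n,u,v,z,C=None):
    c,R,t=C or cam(n)
    d=R.T@np.array([(u-c["cx"])/c["fx"],(v-c["cy"])/c["fy"],1.]);o=-R.T@t
    return o+d*(z-o[2])/d[2]
def save(n,im): cv2.imwrite(f"pics/{n}.png",im[...,::-1])
E
python3 - <<'E'
from h import *
for n in("top","side"):
    C=cam(n);im,d=capture(n);save(n+"0",im);np.savez(n+"0.npz",im=im,d=d)
    print(n,-C[1].T@C[2],C[1][2],C[0]["fx"],(d>0).mean())
print(arm.observe())
E
```

```text
top [0.30756947 0.15344863 1.39928415] [ 0.11579375  0.00391138 -0.99326558] 535.6733180489556 0.996103515625
side [ 0.404718   -0.56444377  0.9087135 ] [ 0.0459119   0.65404453 -0.75506149] 495.16513261942123 0.9962109375
{'time_s': 0.1, 'joint_pos': array([ 1.01558374e+00,  1.31120274e-01,  1.48918922e+00,  2.21508565e-06,
        1.52299026e+00, -8.53832674e-02]), 'qvel': array([ 0.00029963, -0.0017813 , -0.0031814 ,  0.00114027, -0.00159238,
       -0.00085618]), 'joint_torque': array([ 1.06197993e-03, -5.70950568e+01, -5.01939690e+01, -2.21779960e-04,
        8.14622326e-03,  6.51077085e-05]), 'tool_pos': array([0.27134562, 0.53457476, 0.23031829]), 'tool_rot': array([ 2.32759957e-01,  9.72533842e-01, -8.09795072e-04, -2.69790796e-04]), 'ft_force': array([-0.04793557, -0.03253239,  0.30125705]), 'ft_torque': array([ 0.02375057,  0.00918028, -0.01202435]), 'grasp_force': 0.0, 'width': 0.9986799325929123}
```

View pics/top0.png

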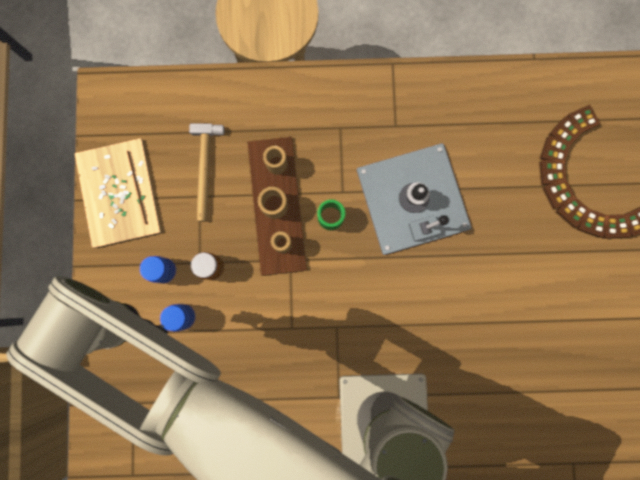

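View pics/side0.png

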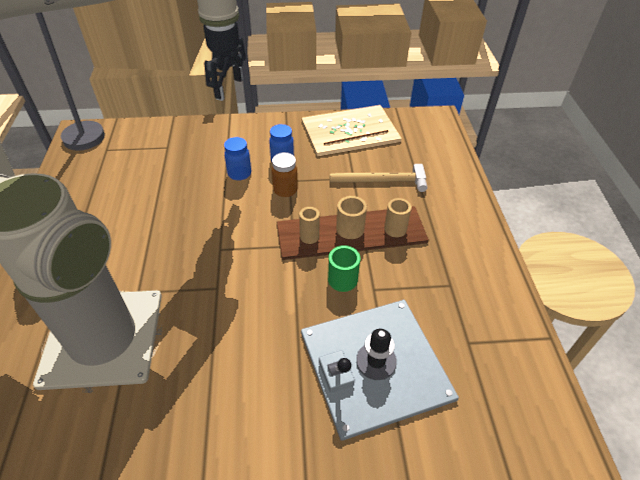

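The top view shows three brown tubes on the board: A (275,157), B (272,201) and C (281,241). The green ring (331,214) is a look-alike, and the drum is at (418,193) with the clamp ball at (444,220). In the side view the same tubes are at (398,215), (350,215) and (309,222). B looks widest and C narrowest, so A should be the middle one. I'll measure all three.

```bash
cat > m.py <<'E'
from h import *
def circ(P):
    A=np.c_[2*P,np.ones(len(P))];s=np.linalg.lstsq(A,(P**2).sum(1),rcond=None)[0]
    return s[:2],np.sqrt(s[2]+s[0]**2+s[1]**2)
S={"top":dict(A=(275,157),B=(272,201),C=(281,241),drum=(419,190),ball=(444,220)),"side":dict(A=(398,206),B=(350,207),C=(309,215),drum=(380,338),ball=(344,365))}
for n in S:
    f=np.load(n+"0.npz");W=cloud(n,f["d"])
    for k,(u,v) in S[n].items():
        w=W[v-30:v+31,u-30:u+31].reshape(-1,3)
        if k in "ABC":
            c0=ray(n,u,v,.092)[:2]
            w=w[(np.linalg.norm(w[:,:2]-c0,axis=1)<.048)&(w[:,2]>.06)]
            z=np.percentile(w[:,2],90);q=w[w[:,2]>z-.006][:,:2].astype(np.float32)
            c,r=cv2.minEnclosingCircle(q);print(n,k,len(q),"zrim",z.round(4),"minencl",np.round(c,4),"D",round(2*r,4),"mean",q.mean(0).round(4))
        else:
            w=w[(w[:,2]>.05)];z=np.percentile(w[:,2],98);q=w[w[:,2]>z-.006]
            print(n,k,len(q),z.round(4),q.mean(0).round(4))
# plate edges from the top image: level points 8..20mm
f=np.load("top0.npz");W=cloud("top",f["d"]);im=f["im"].astype(int)
m=((W[...,2]>.008)&(W[...,2]<.022)&(np.ptp(im,axis=2)<40)).astype(np.uint8);m[:,:340]=0;m[:120]=0;m[270:]=0;m[:,480:]=0
cs=max(cv2.findContours(m,0,2)[0],key=cv2.contourArea)
P=np.array([ray("top",*p,.015)[:2] for p in cs[:,0]],np.float32);print("plate",cv2.minAreaRect(P*1000))
m=((W[...,2]>.006)&(W[...,2]<.018)).astype(np.uint8);m[:,:240]=0;m[:130]=0;m[280:]=0;m[:,312:]=0
cs=max(cv2.findContours(m,0,2)[0],key=cv2.contourArea)
P=np.array([ray("top",*p,.012)[:2] for p in cs[:,0]],np.float32);print("board",cv2.minAreaRect(P*1000))
t=cv2.resize(f["im"][130:280,235:485],None,fx=3,fy=3,interpolation=2);save("crop",t)
E
python3 m.py
```

```text
top A 162 zrim 0.0946 minencl [0.6622 0.2544] D 0.0567 mean [0.6624 0.2539]
top B 227 zrim 0.0944 minencl [0.5511 0.2631] D 0.0703 mean [0.5506 0.2622]
top C 139 zrim 0.0952 minencl [0.449  0.2437] D 0.0478 mean [0.45   0.2429]
top drum 11 1.3993 [0.3076 0.1534 1.3993]
top ball 15 1.3993 [0.3076 0.1534 1.3993]
side A 204 zrim 0.0924 minencl [0.6609 0.2565] D 0.0618 mean [0.6613 0.2535]
side B 262 zrim 0.0925 minencl [0.5496 0.2625] D 0.0745 mean [0.5504 0.2612]
side C 165 zrim 0.0927 minencl [0.4472 0.2442] D 0.0528 mean [0.4484 0.2425]
side drum 132 0.1232 [ 0.5422 -0.1547  0.2092]
side ball 16 0.9087 [ 0.4047 -0.5644  0.9087]
plate ((559.8599243164062, -100.7625732421875), (239.61941528320312, 241.60150146484375), 14.724045753479004)
board ((554.636474609375, 258.2121887207031), (362.905029296875, 123.02085876464844), 4.770711898803711)
```

View pics/crop.png

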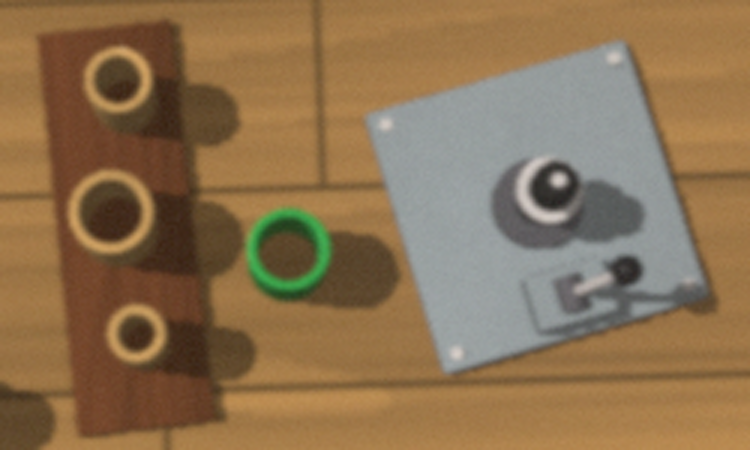

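A measures 57 mm, B 70 mm and C 48 mm, so A at top-view (275,157) is the sleeve that fits. The crop confirms it, with A at (118,80) between the larger B and smaller C in diameter. The plate centre gives the drum axis at about (0.560, -0.101), with a yaw of 14.7°. Next I'll refine with the wrist camera over the drum and over A.

```bash
cat >> h.py <<'E'
def down(deg):  # tool down, closing line at deg from world x
    a=np.deg2rad((deg+90)/2); return [np.cos(a),np.sin(a),0,0]
def snap(n):
    C=cam("wrist");im,d=capture("wrist");save(n,im);c,R,t=C
    np.savez(n+".npz",im=im,d=d,R=R,t=t,k=[c["fx"],c["fy"],c["cx"],c["cy"]]);return C,im,d
def load(n):
    f=np.load(n+".npz");k=f["k"];return (dict(fx=k[0],fy=k[1],cx=k[2],cy=k[3]),f["R"],f["t"]),f["im"],f["d"]
E
python3 - <<'E'
from h import *
for n,p,a in(("wd1",[.54,-.10,.30],104.7),("wd2",[.60,-.10,.30],104.7),("ws1",[.62,.25,.26],95),("ws2",[.66,.253,.22],95)):
    arm.reach(p,down(a));arm.wait(.2);C,im,d=snap(n);s=arm.observe();print(n,s["time_s"],s["tool_pos"],s["joint_pos"].round(2),(-C[1].T@C[2]).round(3),C[1][2].round(2))
a=[cv2.resize(cv2.imread(f"pics/{n}.png"),(400,300)) for n in("wd1","wd2","ws1","ws2")]
cv2.imwrite("pics/mos.png",np.vstack([np.hstack(a[:2]),np.hstack(a[2:])]))
E
```

```text
wd1 2.8083 [ 0.54008271 -0.09953691  0.29996799] [-0.28 -0.03  1.53  0.    1.64 -2.1 ] [ 0.469 -0.118  0.443] [ 0.28  0.07 -0.96]
wd2 3.4083 [ 0.59949262 -0.10001944  0.30039024] [-0.25  0.13  1.36 -0.    1.65 -2.08] [ 0.528 -0.118  0.443] [ 0.28  0.07 -0.96]
ws1 4.9833 [0.62045439 0.24886539 0.26027312] [ 0.3   0.31  1.23 -0.    1.6  -1.35] [0.547 0.243 0.403] [ 0.29  0.02 -0.96]
ws2 5.575 [0.66029215 0.25327676 0.22214526] [ 0.29  0.42  1.16  0.    1.56 -1.36] [0.587 0.247 0.365] [ 0.29  0.03 -0.96]
```

View pics/mos.png

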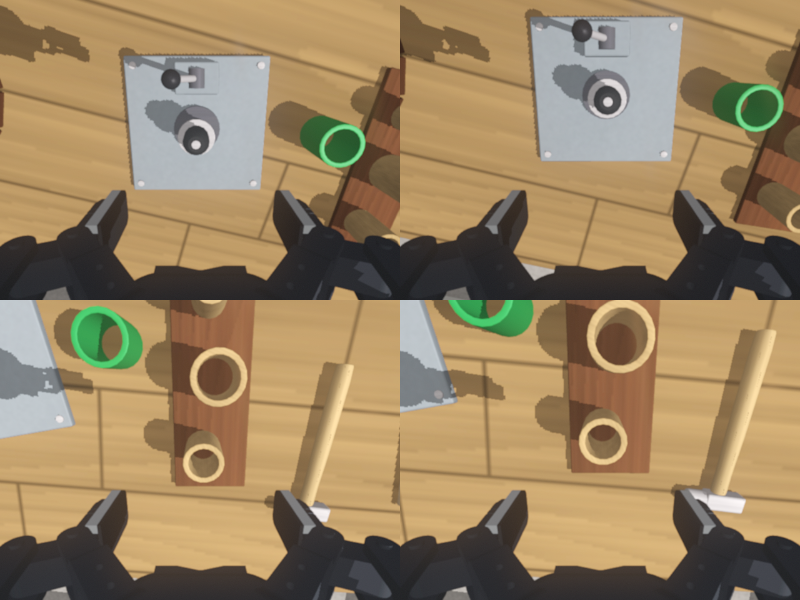

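The mosaic (full-resolution pixels are 1.6 times the tile pixels) shows the drum top at about (312,225) in wd1 and (331,158) in wd2. The clamp ball is at (274,123) and (290,48). The rim of A is at about (325,261) in ws1 and (325,226) in ws2. Next I'll compute their positions and heights.

```bash
cat > m2.py <<'E'
from h import *
from m import circ
def tri(L):  # nearest point of rays
    A=np.zeros((3,3));b=np.zeros(3)
    for C,(u,v) in L:
        c,R,t=C;o=-R.T@t;d=R.T@np.array([(u-c["cx"])/c["fx"],(v-c["cy"])/c["fy"],1.]);d/=np.linalg.norm(d)
        M=np.eye(3)-np.outer(d,d);A+=M;b+=M@o
    return np.linalg.solve(A,b)
def at(n,seed,zlo,zhi,r):
    C,im,d=load(n);W=cloud("",d,C);u,v=seed;sl=(slice(max(v-r,0),v+r+1),slice(u-r,u+r+1))
    w=W[sl];m=(w[...,2]>zlo)&(w[...,2]<zhi);return C,im[sl],w,m,np.array([max(u-r,0) if 0 else u-r,max(v-r,0)])
R={}
for n,s in(("ws1",(325,261)),("ws2",(325,226))):
    C,im,w,m,o=at(n,s,.084,.1,60)
    q=w[m];c=cv2.minEnclosingCircle(q[:,:2].astype(np.float32));print(n,"rim z",np.median(q[:,2]).round(4),np.round(c[0],4),"D",2*c[1])
    k=max(cv2.findContours(m.astype(np.uint8),0,1)[0],key=cv2.contourArea)[:,0]+o
    P=np.array([ray("",*p,.092,C)[:2] for p in k]);print("  ray circle",np.round(circ(P),4) if 0 else circ(P))
    R.setdefault("sl",[]).append((C,cv2.fitEllipse(k.astype(np.float32))[0]))
for n,s,b in(("wd1",(312,225),(274,123)),("wd2",(331,158),(290,48))):
    C,im,w,m,o=at(n,s,.112,.130,30);q=w[m]
    print(n,"drumtop z",np.percentile(q[:,2],[5,50,95]).round(4),"pts",len(q))
    k=max(cv2.findContours(m.astype(np.uint8),0,1)[0],key=cv2.contourArea)[:,0]+o
    h=q[q[:,2]>.117];c=cv2.minEnclosingCircle(h[:,:2].astype(np.float32));print("  circle top",np.round(c[0],4),2*c[1],h.mean(0))
    C,im,w,m,o=at(n,s,.070,.0985,45);m&=(im.min(-1)>120)&(np.ptp(im.astype(int),axis=2)<25);q=w[m]
    # light washer annulus
    print("  washer z",np.percentile(q[:,2],[5,50,95]).round(4),len(q),"circ",cv2.minEnclosingCircle(q[:,:2].astype(np.float32)))
    C,im,w,m,o=at(n,b,.07,.14,30);m&=im.max(-1)<75
    k=max(cv2.findContours(m.astype(np.uint8),0,1)[0],key=cv2.contourArea);(x,y),r=cv2.minEnclosingCircle(k);print("  ball px",x+o[0],y+o[1],r,w[m].mean(0).round(4))
    R.setdefault("ball",[]).append((C,(x+o[0],y+o[1])))
for k in R: print(k,tri(R[k]))
E
sed -i 's/^S=.*/if __name__!="__main__": raise SystemExit\n&/' m.py
python3 - <<'E'
s=open('m.py').read();i=s.index("def circ");j=s.index("if __name__");open('h.py','a').write(s[i:j])
E
sed -i '/from m import/d' m2.py; python3 m2.py
```

```text
ws1 rim z 0.0918 [0.6621 0.257 ] D 0.05640683323144913
  ray circle (array([0.66089037, 0.25702392]), np.float64(0.02770489268165907))
ws2 rim z 0.0918 [0.6621 0.2571] D 0.05591108649969101
  ray circle (array([0.6613477 , 0.25709161]), np.float64(0.02750045445427952))
wd1 drumtop z [0.1125 0.118  0.1219] pts 1105
  circle top [ 0.5596 -0.0999] 0.026852602139115334 [ 0.55925652 -0.0998706   0.11943102]
  washer z [0.0812 0.0828 0.084 ] 1062 circ ((0.5598259568214417, -0.09974896907806396), 0.02792792208492756)
  ball px 272.5 126.2931022644043 15.701780319213867 [ 0.4846 -0.1524  0.1198]
wd2 drumtop z [0.1124 0.1181 0.1218] pts 1277
  circle top [ 0.5603 -0.0996] 0.027283556759357452 [ 0.5596046  -0.09986251  0.1194836 ]
  washer z [0.0816 0.0828 0.0841] 1360 circ ((0.560120701789856, -0.09967903792858124), 0.02806033194065094)
  ball px 290.94534492492676 48.617408752441406 17.6490478515625 [ 0.4868 -0.1524  0.1197]
sl [0.66159809 0.25714918 0.08818283]
ball [ 0.48552401 -0.15259762  0.1117195 ]
```

Everything agrees with the description:

| Item | Measured |
|---|---|
| Sleeve A | axis (0.662, 0.257), rim at z 0.092, diameter 56 mm |
| Drum | axis (0.560, -0.100), top at z 0.119 |
| Washer | face at z 0.083, about 11 mm down |
| Clamp ball | (0.486, -0.153, 0.11), lever value about 0.1 rad |

Now the grasp.

Run:
```python
from h import *
def st(m):
    s=arm.observe();print(m,round(s["time_s"],2),s["tool_pos"].round(4),s["ft_force"].round(1),round(s["width"],3),round(s["grasp_force"],1));return s
S=np.array([.6618,.2571])
arm.reach([*S,.15],down(95));arm.move_l([*S,.048],.1);arm.wait(.2);st("at")
arm.move_gripper(0.0);st("grip")
arm.move_l([*S,.14],.15);st("lift")
arm.move_l([*S,.25],.25);arm.wait(.2);st("up")
arm.reach([.56,-.0997,.25],down(104.7));arm.wait(.3);st("over");snap("held")
im,d=capture("side");save("side1",im)
im=np.hstack([cv2.imread("pics/held.png"),cv2.imread("pics/side1.png")]);cv2.imwrite("pics/mos2.png",cv2.resize(im,(800,300)))
```

```text
at 7.33 [0.6623 0.2573 0.049 ] [0.5 0.8 0.3] 1.002 0.0
grip 7.72 [0.6622 0.2572 0.0485] [-0.3  0.2  3.4] 0.636 63.5
lift 8.48 [0.6611 0.2569 0.1387] [-0.4 -1.2 -1.6] 0.637 63.3
up 9.28 [0.6606 0.2567 0.2468] [-0.5  0.1 -1.3] 0.63 63.3
over 10.96 [ 0.5603 -0.0991  0.25  ] [-0.9 -0.3 -0.3] 0.636 63.2
```

View pics/mos2.png

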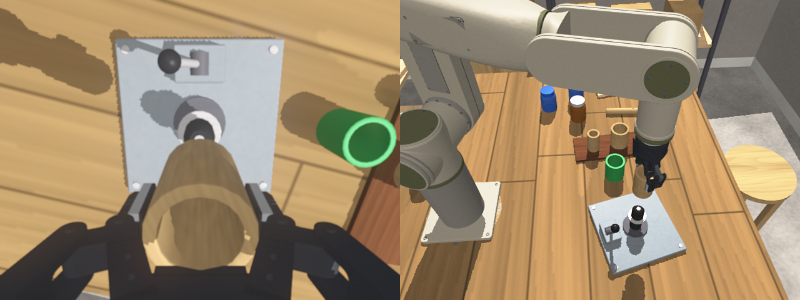

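The sleeve is held between the pads at wrist-tile (200,190), upright, and the drum is visible below it. I'll check its offset from the tool centre before insertion.

Run:
```python
from h import *
C,im,d=load("held");W=cloud("",d,C).reshape(-1,3);col=im.reshape(-1,3).astype(int)
m=(np.linalg.norm(W[:,:2]-[.56,-.0997],axis=1)<.035)&(col[:,0]-col[:,2]>25)
w=W[m];print(len(w),np.percentile(w[:,2],[1,50,95,99]).round(4))
# outer wall facing the camera: fit circle per height band
for a in np.arange(.22,.295,.012):
    q=w[(w[:,2]>a)&(w[:,2]<a+.012)][:,:2]
    if len(q)<60: continue
    c=np.array([.56,-.0997])
    for _ in range(3):
        r=np.linalg.norm(q-c,axis=1);e=q[abs(r-.028)<.003]
        A=(e-c)/np.linalg.norm(e-c,axis=1)[:,None];c=c+np.linalg.lstsq(A,np.linalg.norm(e-c,axis=1)-.028,rcond=None)[0]
    print(a.round(3),len(e),c.round(4))
```

```text
30018 [0.2202 0.2808 0.294  0.3233]
0.22 674 [ 0.5609 -0.0984]
0.232 864 [ 0.5609 -0.0984]
0.244 1060 [ 0.5609 -0.0984]
0.256 1383 [ 0.5609 -0.0984]
0.268 1802 [ 0.5609 -0.0984]
0.28 2618 [ 0.5609 -0.0984]
0.292 4293 [ 0.5634 -0.0991]
```

The sleeve is upright, with its axis offset from the tool by (+0.6, +0.7) mm. I'll correct for that and insert, watching the force.

Run:
```python
from h import *
def st(m):
    s=arm.observe();print(m,round(s["time_s"],2),s["tool_pos"].round(4),s["ft_force"].round(1),round(s["width"],3),round(s["grasp_force"],1));return s
T=np.array([.5594,-.1004]);c=T.copy()
arm.move_l([*c,.165],.15);arm.wait(.3);s=st("above")
c+=T-s["tool_pos"][:2];arm.move_l([*c,.160],.05);arm.wait(.2);f0=st("corr")["ft_force"]
for z in(.152,.144,.138,.132,.127,.123,.1205):
    arm.move_l([*c,z],.05);arm.wait(.1);s=st(z);f=s["ft_force"]-f0
    if f[2]>7 or np.linalg.norm(f[:2])>8: print("stop");break
```

```text
above 12.07 [ 0.56   -0.1006  0.1661] [-0.4 -0.2 -1.8] 0.636 63.3
corr 12.53 [ 0.5588 -0.1003  0.16  ] [ 0.1 -0.2 -1.3] 0.634 63.3
0.152 12.93 [ 0.5587 -0.1002  0.1518] [-0.2  0.3 -1.4] 0.636 63.3
0.144 13.34 [ 0.5588 -0.1002  0.1439] [ 0.4  0.  -1.2] 0.634 63.3
0.138 13.71 [ 0.5587 -0.1002  0.1379] [-0.   0.1 -1.4] 0.633 63.3
0.132 14.07 [ 0.5587 -0.1002  0.1319] [ 0.1 -0.4 -1.3] 0.636 63.3
0.127 14.43 [ 0.5587 -0.1002  0.1269] [-0.1  0.5 -1.6] 0.633 63.3
0.123 14.78 [ 0.5587 -0.1002  0.1229] [-1.6 -0.8 -1. ] 0.638 63.3
0.1205 15.12 [ 0.5588 -0.1002  0.1205] [ 0.7 -0.3 -1.1] 0.635 63.3
```

Run:
```python
from h import *
arm.move_gripper(1.0);arm.wait(.4);s=arm.observe();c=s["tool_pos"];print(c,s["ft_force"])
arm.move_l([c[0],c[1],.24],.2);arm.move_l([.50,-.10,.30],.25);arm.wait(.2);snap("rel")
C,im,d=load("rel");W=cloud("",d,C).reshape(-1,3);col=im.reshape(-1,3).astype(int)
m=(np.linalg.norm(W[:,:2]-[.56,-.0997],axis=1)<.04)&(W[:,2]>.13)&(W[:,2]<.2)&(col[:,0]-col[:,2]>20)
w=W[m];z=np.percentile(w[:,2],95);q=w[w[:,2]>z-.008];print("rim z",z,cv2.minEnclosingCircle(q[:,:2].astype(np.float32)),arm.observe()["time_s"])
```

```text
[ 0.55878722 -0.10022379  0.1204745 ] [-0.30159074  0.2262998   0.8004851 ]
rim z 0.16334884821837706 ((0.5588729381561279, -0.09942164272069931), 0.02811460755765438) 17.425
```

View pics/rel.png

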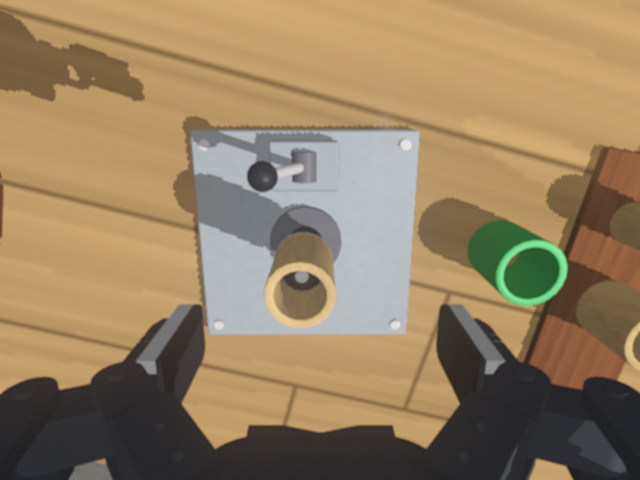

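The sleeve stands on the washer: its rim at about (300,295) reads z 0.163, which is 0.083 + 0.080, and it is upright and centred. Next I'll press the wall with the half-open finger tips either side of the drum.

Run:
```python
from h import *
def st(m):
    s=arm.observe();print(m,round(s["time_s"],2),s["tool_pos"].round(4),s["ft_force"].round(1),round(s["width"],3));return s
T=np.array([.5596,-.0997]);c=T.copy()
arm.move_gripper(.51);arm.reach([*c,.20],down(104.7));arm.wait(.2);s=st("above");c+=T-s["tool_pos"][:2]
arm.move_l([*c,.175],.1);arm.wait(.2);f0=st("pre")["ft_force"]
z=.175
while z>.095:
    z-=.004 if z>.115 else .002
    arm.move_l([*c,z],.05);s=st(round(z,4));f=s["ft_force"]-f0
    if f[2]>25 or np.linalg.norm(f[:2])>15: print("stop");break
arm.wait(.3);st("end")
```

```text
above 18.66 [ 0.5605 -0.1002  0.203 ] [-0.1  0.1 -0. ] 0.508
pre 19.26 [ 0.5591 -0.0994  0.1758] [-0.2  0.   0. ] 0.512
0.171 19.51 [ 0.5585 -0.0992  0.1707] [-0.1  0.3 -0. ] 0.513
0.167 19.76 [ 0.5584 -0.0991  0.1665] [-0.4 -0.3 -0. ] 0.509
0.163 20.01 [ 0.5584 -0.0992  0.1626] [0.6 0.4 0. ] 0.507
0.159 20.26 [ 0.5587 -0.0993  0.159 ] [-0.4  0.6  0.6] 0.513
0.155 20.51 [ 0.5588 -0.0993  0.1552] [-0.4 -0.3  3. ] 0.508
0.151 20.76 [ 0.5588 -0.0993  0.1512] [-0.8 -0.6  2.4] 0.508
0.147 21.01 [ 0.5588 -0.0993  0.1471] [-0.4 -0.5  2.7] 0.511
0.143 21.26 [ 0.5588 -0.0993  0.143 ] [-0.3 -1.1  3.2] 0.509
0.139 21.51 [ 0.5588 -0.0993  0.139 ] [ 0.8 -0.7  2.2] 0.511
0.135 21.76 [ 0.5587 -0.0993  0.1349] [ 0.2 -0.4  2.2] 0.513
0.131 22.01 [ 0.5587 -0.0993  0.1309] [ 1.  -0.5  2.1] 0.51
0.127 22.26 [ 0.5587 -0.0993  0.127 ] [ 1.2 -0.3  1.3] 0.51
0.123 22.51 [ 0.5587 -0.0993  0.1229] [ 0.2 -1.8  2.5] 0.507
0.119 22.76 [ 0.5587 -0.0993  0.1189] [ 0.2 -0.8  3.5] 0.511
0.115 23.01 [ 0.5587 -0.0993  0.1149] [ 1.4 -0.4  1.7] 0.508
0.113 23.26 [ 0.5588 -0.0993  0.1131] [-0.8 -1.   3.7] 0.509
0.111 23.51 [ 0.5588 -0.0993  0.1111] [ 0.3 -1.   4.9] 0.512
0.109 23.76 [ 0.5588 -0.0993  0.1091] [-0.  -1.1  4.5] 0.51
0.107 24.01 [ 0.5588 -0.0993  0.1071] [ 0.1 -1.6  4. ] 0.508
0.105 24.26 [ 0.5594 -0.0993  0.1069] [-3.3  1.  15.6] 0.507
0.103 24.51 [ 0.5602 -0.0993  0.1068] [-7.8  3.2 27.5] 0.509
stop
end 24.81 [ 0.5601 -0.0993  0.1068] [-8.   2.2 28.5] 0.511
```

It hit a hard stop after about 53 mm of travel, matching the 54 mm expected. I'll retreat and check.

Run:
```python
from h import *
arm.move_l([.559,-.0993,.115],.05);arm.move_l([.559,-.0993,.20],.2);arm.move_l([.50,-.10,.30],.25);arm.wait(.2);snap("home")
C,im,d=load("home");W=cloud("",d,C).reshape(-1,3);col=im.reshape(-1,3).astype(int)
m=(np.linalg.norm(W[:,:2]-[.56,-.0997],axis=1)<.04)&(W[:,2]>.09)&(W[:,2]<.2)&(col[:,0]-col[:,2]>20)
w=W[m];z=np.percentile(w[:,2],95);q=w[w[:,2]>z-.006];print("rim z",z,cv2.minEnclosingCircle(q[:,:2].astype(np.float32)),arm.observe()["time_s"])
g=(W[:,0]<.51)&(W[:,0]>.45)&(abs(W[:,1]+.15)<.04)&(col.max(1)<75)&(W[:,2]>.08);print("ball",W[g].mean(0))
```

```text
rim z 0.11016836591393932 ((0.5588676333427429, -0.0994131788611412), 0.027949096634984016) 26.6417
ball [ 0.49666846 -0.1365305   0.36218401]
```

View pics/home.png

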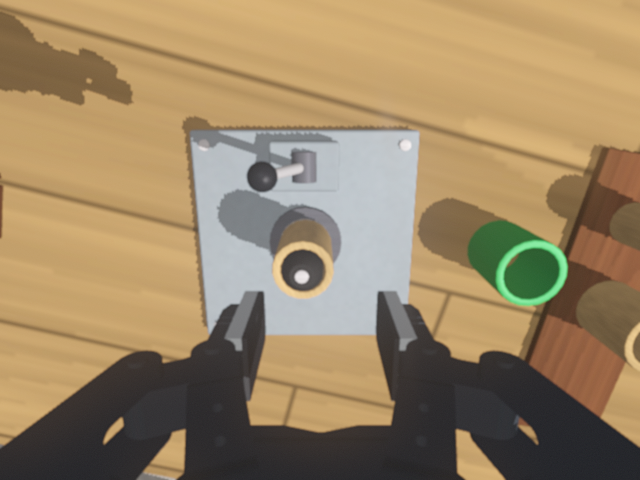

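The sleeve is home: its rim at about (302,270) reads z 0.110 and is centred, and the drum top projects through it. The lever ball is still at (262,176). Next I'll push the ball over with the shut fingers.

Run:
```python
from h import *
a=np.deg2rad(14.7);R=np.array([[np.cos(a),-np.sin(a)],[np.sin(a),np.cos(a)]]);D=np.array([.56,-.0997])
w=lambda x,y,z:[*(D+R@[x,y]),z]
def st(m):
    s=arm.observe();print(m,round(s["time_s"],2),(R.T@(s["tool_pos"][:2]-D)).round(4),s["tool_pos"][2].round(4),(R.T@s["ft_force"][:2]).round(1),s["ft_force"][2].round(1));return R.T@s["ft_force"][:2]
arm.move_gripper(0.0);arm.reach(w(-.085,-.08,.2),down(104.7));arm.move_l(w(-.085,-.08,.099),.15);arm.wait(.2);f0=st("start")
y=-.08
while y<.022:
    y+=.006 if y<-.005 else .003
    arm.move_l(w(-.085,y,.099),.08);f=st(round(y,3))-f0
    if abs(f[1])>12: print("stop");break
arm.move_l(w(-.085,y-.04,.099),.15);arm.move_l(w(-.085,y-.04,.2),.25);arm.reach(w(-.06,0,.30),down(104.7));arm.wait(.2);snap("clamp");st("end")
```

```text
start 28.77 [-0.0843 -0.0806] 0.1004 [-1.3 -0.4] 0.2
-0.074 29.02 [-0.085  -0.0737] 0.0992 [-0.2  1. ] 0.5
-0.068 29.27 [-0.085  -0.0676] 0.0989 [ 0.2 -0.9] 0.4
-0.062 29.52 [-0.085  -0.0616] 0.0989 [0.4 0.2] 0.1
-0.056 29.77 [-0.0849 -0.0557] 0.099 [-0.  -0.3] -0.7
-0.05 30.02 [-0.085  -0.0496] 0.099 [ 0.  -0.3] -0.1
-0.044 30.27 [-0.0851 -0.0435] 0.0989 [-0.2 -0.1] -1.4
-0.038 30.52 [-0.0851 -0.0375] 0.0989 [0.5 0.4] -0.2
-0.032 30.77 [-0.085  -0.0316] 0.0989 [0.4 0. ] 0.1
-0.026 31.02 [-0.085  -0.0256] 0.0989 [0.2 0.1] -0.2
-0.02 31.27 [-0.085  -0.0196] 0.0989 [ 0.1 -0.6] -0.1
-0.014 31.52 [-0.085  -0.0136] 0.0989 [0.2 0.1] -0.6
-0.008 31.77 [-0.085  -0.0076] 0.0989 [-0.8 -0.5] 0.4
-0.002 32.02 [-0.085  -0.0016] 0.0989 [ 0.4 -0.3] -0.2
0.001 32.27 [-0.085   0.0011] 0.099 [-0.1  0.2] -0.3
0.004 32.52 [-0.085   0.0042] 0.099 [-0.4  0.2] 0.7
0.007 32.77 [-0.085   0.0072] 0.099 [-0.2 -0.2] 0.7
0.01 33.02 [-0.085   0.0102] 0.099 [ 0. -1.] -0.6
0.013 33.27 [-0.085   0.0121] 0.0992 [ 0.5 -5.6] -1.6
0.016 33.52 [-0.0849  0.0128] 0.0994 [ -0.  -16.6] -7.0
stop
end 35.23 [-0.0609  0.0003] 0.298 [ 0.2 -0.6] 0.6
```

View pics/clamp.png

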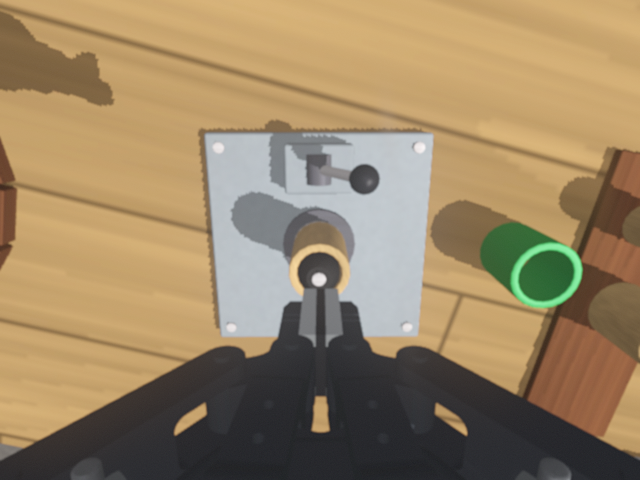

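The lever now leans to the other side: the ball is at (364,179) and was pushed to its hard stop at y 0.0125, close to the 0.011 expected. The sleeve is still home at (319,270) and the robot is clear, so I'm handing in.

```bash
python3 -c "
from h import *
print(finish_job())"
```

```text
the job is handed in; nothing more can be done
None
```

The middle-sized sleeve is on the drum and pressed home on the flange, the clamp lever is over at its far stop, and the job was handed in at about 35 s of the 59 s allowed; no verdict was returned.

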